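Load the curing wheel and click it on to the lamp

TASK

Set the little steamer, foot down, into the empty cup of the curing wheel at the brass tab, one click before the lamp, and press it gently (with no more than about 20 N) until it is fully home. Then turn the wheel on by one click so that the steamer stands squarely in front of the lamp, not past it. Leave the loupe, cork, glue jar and bulb where they are.

Things in the scene. Friction and masses are not known exactly. Their poses are not given: they have to be found in the camera images.
- steamer_mid (a point): centre, half-way up, of the part to load: a tiny steamer model with a red funnel fixed on a turned wooden stand, upright, 81 mm high in all, 50 to 100 g. The point lies on its axis, 40 mm above the foot's bottom and 24 mm above the shoulder; grip the stand's body here.
- steamer: the same part; origin at the centre of the foot's underside, z up. From below: round foot 28 mm in diameter, 16 mm long, lower edge chamfered 1 mm; round body 36 mm in diameter, 40 mm high, its underside a flat shoulder round the foot; the model, 25 mm high, nowhere wider than the body.
- carousel: fixed base of the curing wheel; origin on the shelf under the axle, z up. Its aluminium wheel (212 mm in diameter, top face 53 mm above the shelf) carries six cups 60 degrees apart on a 75 mm radius and one upright black post. Four cups are empty; the two on the side away from the robot hold schooners, glued fast. Friction holds the wheel where it is left (about 7 N at the cups).
- axle_top (a point): top of the axle, 65 mm above the shelf, on the base. The wheel's angle is NOT measured: a click has backlash, and the wheel starts 2 to 18 degrees short (clockwise, from above) of the true place, so the cups stand 3 to 24 mm and the post 3 to 29 mm short, round the circle, of the points given. Find the cup by feel or by eye.
- click_box (a point): dark steel block outside the wheel's rim, 42 mm high, with the spring plunger that makes the clicks, 60 degrees apart; about 10 to 17 N at the post takes the wheel out of one click and into the next. The wheel turns anticlockwise seen from above; a stop keeps it from turning back. It may end up to 9 degrees off the true place.
- load_spot (a point): true place, on the base, of the loading cup: centre of its mouth, on the rim, 71 mm above the shelf, 75 mm from the axle. A brass tab 50 mm high stands outside the wheel here. Cup: outside 43 mm, bore 30.2 mm, 18 mm deep. A spring ball in its wall grips the foot: it goes in with a push of 5 to 12 N, not by its weight. Home, the shoulder rests on the rim (steamer_mid 95 mm above the shelf).
- lamp_spot (a point): true place, on the base, of the loaded cup's mouth after one click: in front of the small grey curing lamp, 75 mm from the axle, 60 degrees anticlockwise (from above) from load_spot, 71 mm above the shelf. The lamp stands outside the wheel, 125 mm high.
- post_spot (a point): true place, on the base, of the wheel's post before the turn: 92 mm from the axle, 90 degrees clockwise (from above) from load_spot; given 95 mm above the shelf. The post is a round upright bar 14 mm in diameter, its top 108 mm above the shelf; push or pinch it to turn the wheel.
- loupe: brass loupe standing upright, 35 mm in diameter, 34 mm high; origin at the centre of its underside. Leave alone.
- cork_stopper: tapered cork stopper, 32 mm in diameter, 36 mm high; origin at the centre of its underside. Leave alone.
- glue_jar: small capped jar, 36 mm in diameter, 50 mm high; origin at the centre of its underside. Leave alone.
- bulb: clear glass light bulb without its base, standing neck down, 60 mm in diameter, 80 mm high; origin at the centre of its underside. Leave alone.
Mind the look-alikes: they are no part of the job. Leave any black or turquoise look-alike of the steamer alone.

How it is judged (in metres and radians):
On the way:
1. the steamer's stand is fully home in the cup at the loading place (z of steamer_mid in the frame of carousel between 0.0925 and 0.097 m and angle between steamer_mid's own z axis and vertical below 0.07 rad and horizontal distance between steamer_mid and load_spot below 0.026 m), for 0.2 s.
At the end, for the whole second after the job is handed in: the steamer stands fully home in its cup (centre point 92.5 to 97 mm above the shelf, tilted less than 4 degrees) within 13.5 mm of the lamp place, at rest (z of steamer_mid in the frame of carousel between 0.0925 and 0.097 m and angle between steamer_mid's own z axis and vertical below 0.07 rad and horizontal distance between steamer_mid and lamp_spot below 0.0135 m and linear speed of steamer below 0.01 m/s); the robot touches nothing.
It fails at once if the stand is pressed down on a cup's rim, not yet in its bore, with more than 40 N of contact force (about 25 N of push) (contact force between steamer and carousel above 40 N and z of steamer_mid in the frame of carousel above 0.1075 m).
It fails at once if the stand is pressed on or in the wheel with more than 50 N of contact force in all (about 30 N of push) (contact force between steamer and carousel above 50 N).
It fails at once if the steamer is carried past the lamp by the wheel (x of steamer_mid in the frame of carousel above 0.058 m and horizontal distance between steamer_mid and carousel below 0.09 m and z of steamer_mid in the frame of carousel below 0.1 m).
It fails at once if the loupe, cork, jar or bulb is moved more than 25 mm (distance of any of loupe, cork_stopper, glue_jar, bulb from where it was at the start of the episode above 0.025 m).
It also fails if it takes over 72 s, if anything falls off the work surface, if the arm or the gripper's body presses on something with over 40 N, if the wrist force passes 120 N, or if a joint passes its speed limit or range.

ROBOT

A 6-joint arm with a two-finger parallel gripper is mounted at the origin on the work surface. World frame = base frame: x ahead of the robot, y to its left, z up, the work surface at z = 0. Lengths are in mm, angles in rad, forces in N, time in s.
With the tool pointing down it reaches from about 400 to 925 mm from the base axis. Payload 12.5 kg.
Tool frame: the origin (TCP) lies midway between the tips of the shut fingers; the grasp point (between the pads) lies 19 mm behind it (env.grip_depth is the distance from the TCP to the grasp point, in mm); z points along the fingers, y is the line along which they close (so a half turn about z gives the same grasp; the last joint's range is limited). The gripper opens to 95 mm and grips with 3 to 60 N. Pads are 20 mm wide; open, the fingers measure 119 mm over their backs; the gripper's body (75 mm by 180 mm) begins 59 mm behind the grasp point.
Start: joints at [-1.428, 0.491, 1.559, -0, 1.092, -0.106], TCP at [153.923, -605.768, 214.661] pointing down, gripper open.
Joint ranges: [-3.1, 3.1], [-0.84, 2.19], [0.05, 2.79], [-1.13, 4.28], [0.06, 2.93], [-2.69, 2.69]. Speed limits (rad/s): [2.22, 2.22, 2.79, 3.14, 3.14, 3.14].

INTERFACE

Orientations are given as [roll, pitch, yaw] about the fixed x, y, z axes, in that order (R = Rz(yaw) Ry(pitch) Rx(roll)).
In Python, from cell import monitor, viewer, order, env gives the robot as it stands.
- The arm moves only by the tool move_arm, never from a script. Its argument "moves" is one flat list of numbers, 4 for each row, row after row: the shift along the tool's x, y, z normalised to -1 to 1, where 1 is 0.15 m, then the turn about the tool's z normalised to -1 to 1, where 1 is pi/2 rad. A call has 1 to 10 rows; each row shifts and turns the commanded pose from where the row before left it, along the tool's axes as they then stand; what a row does not reach is not made up. A row lasts 1/8 s, in which the tool goes at most 62.5 mm and 10.7 degrees, less where a joint would pass 70% of its speed; a pose out of reach is approached as far as the arm can. A call with a number of a shift or a turn outside -1 to 1 is refused whole. A call with a gripper value outside its range is refused whole. "claw" is the finger opening in mm, from 0 to 95.1, set as the call begins (left out, the last holds). The fingers move at their own pace and stop on an object; the grip force is fixed at half the most. Time passes only in rows, so rows that do not move let the fingers close. It gives the time, the measured TCP pose, the force, the opening and the grip force at its end, in the units of the state.
- monitor.state(): the state, without advancing time (a new reading comes with each control period).
- viewer.read_camera(name): name is "side" or "top"; returns the picture (384x512x3 uint8, red, green, blue); there is no depth.
- viewer.camera_info(name): a dict with "K" (3x3 intrinsics, pixels), "camera_from_world" (4x4, takes a point from world to camera coordinates). Camera axes: x right, y down, z forward; pixel columns grow to the right and rows downward; lengths in mm; the calibration is good to about 2 mm. A picture is of the moment at which its call begins. camera_info takes no time and is no camera call.
- order.job_done(): hands the job in; it is judged then, once.
The state is a dict: "t": time; "joints": joint angles; "qvel": joint speeds; "tau": joint torques, N m; "eef_pos": TCP position; "tcp_rot": TCP orientation; "ft_force": force on the tool from outside, world axes, zero at the start; "moment": the same for the moment, N m; "opening": opening from 0.0 (shut) to 1.0 (fully open); "grip_force": force on a finger pad.
Only numpy, scipy, OpenCV 4.12 (cv2) and the standard library are available. Lean on these libraries where they do the work, as an engineer would, in place of code of your own. Each camera call takes 0.05 s, during which the arm holds its last target. There are 200 camera calls.

## Working session

There is one attempt and no reset: what is moved stays moved. The work goes in short steps, Python scripts to look and compute and a tool call to move; the robot and the scene stay as the last step left them, time stands still between calls to the robot, and variables do not carry over. Pictures are saved under pics/ and viewed, at most 10 in all, crops included, and the job is handed in when it is done.

Besides the shell and the picture viewer there is one more tool, called after "Emit:" as name(argument=value, ...) on one line, values as JSON. move_arm: Moves the arm, as the interface text tells. Scaled input: -1 to 1 covers 0.15 m each way for a shift and pi/2 rad each way for a turn. Its arguments: {"type":"object","properties":{"moves":{"type":"array"},"claw":{"type":"number"}},"required":["moves"]}

```bash
ls; mkdir -p pics; python3 - <<'E'
from cell import monitor, viewer, order, env
import cv2,numpy as np
for n in("top","side"):
    im=viewer.read_camera(n); cv2.imwrite(f"pics/{n}0.png",cv2.resize(im[:,:,::-1],None,fx=1.5,fy=1.5))
    i=viewer.camera_info(n); print(n,np.round(i["K"],1).tolist(),np.round(i["camera_from_world"],3).tolist())
s=monitor.state();print({k:np.round(v,3).tolist() for k,v in s.items()})
E
```

```text
pics
top [[442.3, 0.0, 258.1], [0.0, 442.3, 186.9], [0.0, 0.0, 1.0]] [[-0.003, -1.0, 0.01, 37.7], [-0.993, 0.002, -0.12, 558.929], [0.12, -0.01, -0.993, 870.349], [0.0, 0.0, 0.0, 1.0]]
side [[441.7, 0.0, 256.6], [0.0, 441.7, 195.2], [0.0, 0.0, 1.0]] [[-0.962, -0.271, -0.004, 565.294], [-0.174, 0.628, -0.758, 144.315], [0.208, -0.729, -0.652, 797.133], [0.0, 0.0, 0.0, 1.0]]
{'t': 0.1, 'joints': [-1.428, 0.492, 1.559, 0.0, 1.092, -0.106], 'qvel': [0.0, -0.0, -0.001, -0.001, -0.0, 0.001], 'tau': [0.004, -61.363, -25.86, 0.069, 0.047, -0.0], 'eef_pos': [153.907, -605.533, 214.114], 'tcp_rot': [-3.141, -0.0, 0.249], 'ft_force': [0.491, 0.417, 0.136], 'moment': [0.013, 0.017, -0.01], 'grip_force': 0.0, 'opening': 1.0}
```

View pics/top0.png

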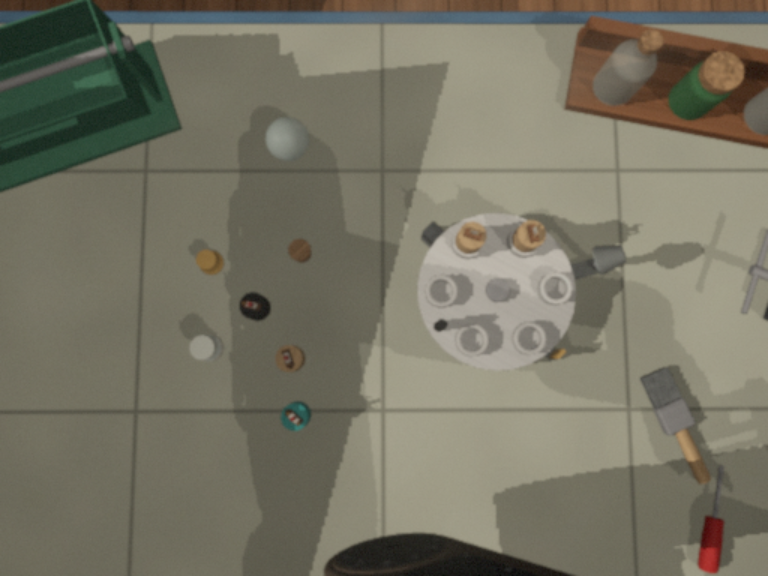

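View pics/side0.png

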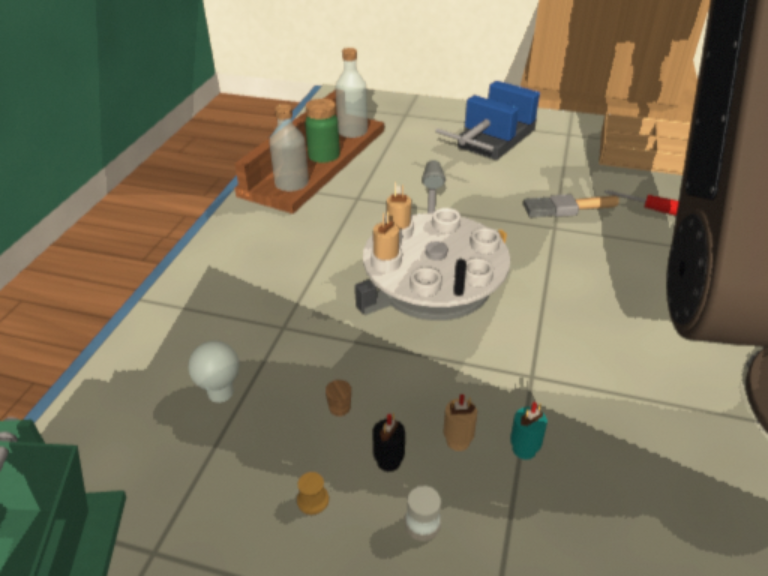

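Two views agree (1.5x pixels). In the top picture the possible steamers are:
- black at (255,306)
- natural wood with red funnel at (290,358)
- turquoise at (295,416)
- cork at (300,250)
- glued schooners on the wheel at (471,238) and (529,236)

I choose the natural wood one, at (290,358) top and (460,422) side. The axle is at (502,290), the tab at (557,353), the lamp at (605,260) and the post at (441,325). The cup nearest the tab is at (529,338), about 11° short.

```bash
cat > h.py <<'E'
import cv2,numpy as np
from cell import monitor, viewer, order, env
I={n:viewer.camera_info(n) for n in("top","side")}
def ray(n,px):
    M=np.array(I[n]["camera_from_world"]);R,t=M[:3,:3],M[:3,3]
    d=R.T@np.linalg.solve(np.array(I[n]["K"]),[px[0],px[1],1]); return -R.T@t,d
def plane(n,px,z):
    o,d=ray(n,px); return o+d*(z-o[2])/d[2]
def tri(a,b):
    o1,d1=ray("top",a);o2,d2=ray("side",b)
    s=np.linalg.lstsq(np.c_[d1,-d2],o2-o1,rcond=None)[0]
    p,q=o1+s[0]*d1,o2+s[1]*d2; return (p+q)/2,np.linalg.norm(p-q)
def proj(n,P):
    M=np.array(I[n]["camera_from_world"]);c=np.array(I[n]["K"])@(M[:3,:3]@np.array(P)+M[:3,3]);return c[:2]/c[2]
def blobs(im,lo,hi,box,amin=8):
    h=cv2.cvtColor(im,cv2.COLOR_RGB2HSV);m=cv2.inRange(h,lo,hi);k=np.zeros_like(m);x0,y0,x1,y1=box;k[y0:y1,x0:x1]=1;m*=k
    n,l,s,c=cv2.connectedComponentsWithStats(m)
    return [(np.round(c[i],1).tolist(),s[i].tolist()) for i in range(1,n) if s[i,4]>=amin]
def shot(n,box,f,name):
    im=viewer.read_camera(n);x0,y0,x1,y1=box
    cv2.imwrite("pics/"+name,cv2.resize(im[y0:y1,x0:x1,::-1],None,fx=f,fy=f,interpolation=cv2.INTER_CUBIC));return im
E
python3 - <<'E'
from h import *
t=viewer.read_camera("top");s=viewer.read_camera("side")
a=t[130:250,270:430];b=cv2.resize(a,None,fx=4,fy=4,interpolation=2)
c=cv2.resize(s[120:220,230:350],(480,400),interpolation=2); d=cv2.resize(s[250:320,280:350],(280,280),interpolation=2); e=cv2.resize(t[220:260,170:215],(360,320),interpolation=2)
# mosaic 800x600: top wheel 400x300 , side wheel 400x333, steamer crops
M=np.zeros((600,800,3),np.uint8);M[:300,:400]=cv2.resize(a,(400,300),interpolation=2);M[:333,400:]=cv2.resize(s[120:220,230:350],(400,333),interpolation=2)
M[320:600,0:280]=d;M[340:596,400:688]=cv2.resize(e,(288,256),interpolation=2)
cv2.imwrite("pics/mos.png",M[:,:,::-1])
print("wood top",blobs(t,(5,60,50),(22,255,255),(180,225,210,255)))
print("wood side",blobs(s,(5,60,50),(22,255,255),(285,255,325,305)))
print("red side",blobs(s,(0,120,80),(4,255,255),(285,255,325,305),3),"red top",blobs(t,(0,100,60),(4,255,255),(180,225,210,255),2))
print("brass top",blobs(t,(12,110,80),(28,255,255),(360,225,390,245),3),"side",blobs(s,(12,110,80),(28,255,255),(325,150,345,165),3))
print("post top",blobs(t,(0,0,0),(180,255,50),(280,205,310,225),3),"side",blobs(s,(0,0,0),(180,255,50),(295,165,320,205),3))
E
```

```text
wood top [([192.9, 238.7], [183, 230, 21, 19, 294])]
wood side [([306.2, 282.2], [295, 262, 24, 39, 683])]
red side [([307.4, 266.1], [306, 263, 3, 7, 15])] red top [([190.5, 238.0], [190, 238, 2, 1, 2])]
brass top [([371.9, 235.5], [367, 233, 10, 6, 35])] side [([335.1, 156.5], [333, 153, 5, 9, 27])]
post top [] side [([306.2, 184.3], [303, 174, 7, 22, 120])]
```

View pics/mos.png

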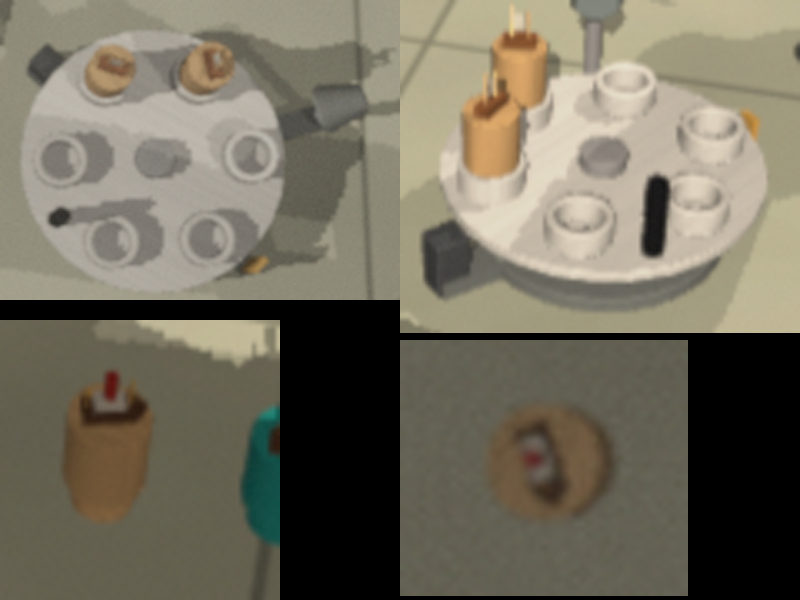

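The crop confirms the red-funnel wooden model. Next I triangulate it, along with the wheel points read from the mosaic.

```bash
python3 - <<'E'
from h import *
T=lambda x,y:(270+x/2.5,130+y/2.5); S=lambda x,y:(230+(x-400)/3.333,120+y/3.333)
def p(n,a,b):
    P,e=tri(a,b);print(n,np.round(P,1),"gap",round(e,1));return P
fun=p("funnel",(190.5,238),(307.4,265))
ax=p("axle",T(155,157),S(604,150)); 
cup=p("loadcup",T(207,238),S(710,127)); c2=p("cupR",T(251,153),S(626,81));c3=p("cupLL",T(111,241),S(697,193));c4=p("cupL",T(61,158),S(580,213))
post=p("posttop",T(60,216),S(657,181)); tab=p("tab",(371.9,235.5),(335.1,156.5));lamp=p("lamp",T(345,103),S(596,5))
# wood body: top face circle z~56 & body mid in side
im=viewer.read_camera("top");h=cv2.cvtColor(im,cv2.COLOR_RGB2HSV)
print("wood body top plane",plane("top",(193,238.7),45)[:2], "side mid",plane("side",(306.2,282.2),33)[:2])
A=plane("top",T(155,157),65)
ang=lambda P:np.degrees(np.arctan2(P[1]-A[1],P[0]-A[0]))
for n,q in dict(load=T(207,238),R=T(251,153),LL=T(111,241),L=T(61,158)).items():
    P=plane("top",q,71);print(n,np.round(P,1),round(ang(P),1),round(np.hypot(*(P-A)[:2]),1))
for n,q,z in(("tab",(371.9,235.5),48),("post",T(60,216),105),("lamp",T(345,103),120)):
    P=plane("top",q,z);print(n,np.round(P,1),round(ang(P),1),round(np.hypot(*(P-A)[:2]),1))
print("A",A)
for n in("top","side"): print(proj(n,[*A[:2],65]))
E
```

```text
funnel [454.6 166.9  73.9] gap 1.7
axle [ 542.2 -109.9   60.8] gap 3.0
loadcup [ 479.  -148.6   64. ] gap 1.0
cupR [ 544.2 -185.3   64.8] gap 4.2
cupLL [475.9 -72.8  67.7] gap 2.7
cupL [540.9 -34.7  67.7] gap 2.8
posttop [494.4 -29.8 105.4] gap 0.8
tab [ 457.7 -191.    43.2] gap 3.8
lamp [ 582.  -257.5   76.4] gap 4.7
wood body top plane [454.22193407 166.11688464] side mid [452.36503812 169.48059163]
load [ 479.3 -147.    71. ] -149.3 74.4
R [ 545.6 -183.5   71. ] -88.2 74.5
LL [477.1 -72.3  71. ] 150.9 75.7
L [542.  -34.3  71. ] 91.0 74.8
tab [ 459.5 -189.6   48. ] -136.1 116.2
post [494.8 -29.8 105. ] 121.5 92.9
lamp [ 577.5 -241.8  120. ] -75.5 137.1
A [ 543.26261351 -109.04432506   65.        ]
[332.  192.8]
[290.06314726 163.47573116]
```

Everything fits: the steamer is at about (453.5,167) and the axle at (542.5,-109). The load cup is at angle -149° against the tab's -136°, so it is 12.8° short. The post is at (495,-30). I set out now.

Emit:
move_arm(moves=[0,0,0,0.079,0,0,0,0.079,0.23,-0.296,0,0,0.23,-0.296,0,0,0.23,-0.296,0,0,0.23,-0.296,0,0,0.23,-0.296,0,0,0.23,-0.296,0,0,0.23,-0.296,0,0,0.23,-0.296,0,0], claw=60)

```text
t: 1.5
eef_pos: [430.6, -248.9, 214.8]
tcp_rot: [3.141, -0.0, 0.0]
ft_force: [-0.1, -0.6, 1.2]
opening: 0.63
grip_force: 0.0
```

Emit:
move_arm(moves=[0.019,-0.347,0,0,0.019,-0.347,0,0,0.019,-0.347,0,0,0.019,-0.347,0,0,0.019,-0.347,0,0,0.019,-0.347,0,0,0.019,-0.347,0,0,0.019,-0.347,0,0,0,0,0.3,0,0,0,0.3,0])

```text
t: 2.75
eef_pos: [452.3, 166.9, 123.8]
tcp_rot: [-3.141, -0.002, 0.002]
ft_force: [0.2, 0.6, -0.7]
opening: 0.633
grip_force: 0.0
```

```bash
python3 - <<'E'
from h import *
print(np.round(monitor.state()["eef_pos"],1),[np.round(proj("side",[453.5,167,z])) for z in(0,56)])
shot("side",(230,190,390,330),4,"s1.png")
E
```

```text
[452.3 166.9 123.8] [array([305., 293.]), array([307., 272.])]
```

View pics/s1.png

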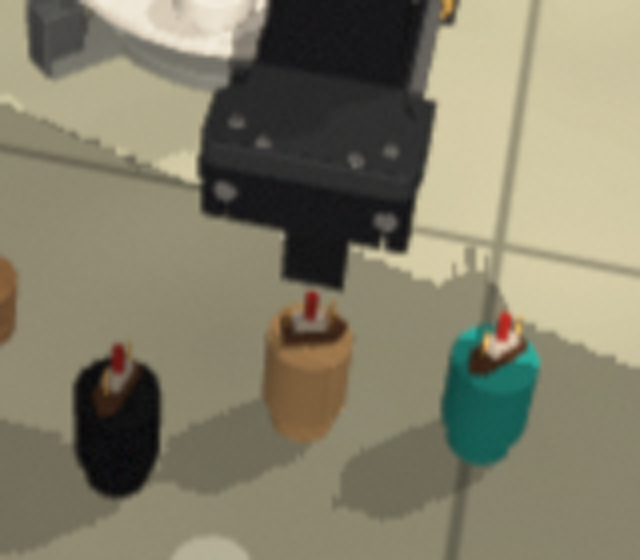

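The fingers are lined up over the wooden steamer, at crop (312,265) against (308,370). Going down.

Emit:
move_arm(moves=[0,0,0.3,0,0,0,0.25,0,0,0,0.13,0,0,0,0,0])

```text
t: 3.3
eef_pos: [452.0, 165.8, 22.2]
tcp_rot: [3.141, 0.002, 0.0]
ft_force: [-0.4, 0.5, 0.8]
opening: 0.633
grip_force: 0.0
```

Emit:
move_arm(moves=[0,0,0,0,0,0,0,0,0,0,0,0,0,0,0,0,0,0,0,0,0,0,0,0], claw=0)

```text
t: 4.05
eef_pos: [452.6, 166.1, 23.3]
tcp_rot: [-3.141, -0.001, 0.001]
ft_force: [-0.0, 0.4, 8.2]
opening: 0.362
grip_force: 30.0
```

Emit:
move_arm(moves=[0,0,-0.2,0,0,0,-0.4,0,0,0,-0.4,0,0,0,0,0])

```text
t: 4.55
eef_pos: [453.7, 166.4, 176.5]
tcp_rot: [-3.14, -0.008, 0.001]
ft_force: [1.0, -0.0, -1.1]
opening: 0.363
grip_force: 30.0
```

```bash
python3 - <<'E'
from h import *
s=monitor.state();print(np.round(s["eef_pos"],1),np.round(s["ft_force"],1),s["opening"],s["grip_force"])
a=viewer.read_camera("side");P=np.array(s["eef_pos"])
c=proj("side",P).astype(int);print("proj tcp",c,proj("side",P+[0,0,19]),proj("side",P-[0,0,21]))
b=viewer.read_camera("top");d=proj("top",P).astype(int);print(d)
cr=lambda im,c:cv2.resize(im[max(c[1]-35,0):c[1]+35,c[0]-35:c[0]+35],(400,400),interpolation=2)
cv2.imwrite("pics/g.png",np.hstack([cr(a,c),cr(b,d)])[:,:,::-1])
print(blobs(a,(5,60,50),(22,255,255),(c[0]-30,c[1]-40,c[0]+30,c[1]+35)))
E
```

```text
[453.7 166.4 176.5] [ 1.  -0.  -1.1] 0.3634212332729961 29.99967098236084
proj tcp [312 219] [313.39097813 210.04948281] [311.28566381 229.49764443]
[182 238]
[([311.2, 229.1], [300, 217, 25, 21, 233])]
```

View pics/g.png

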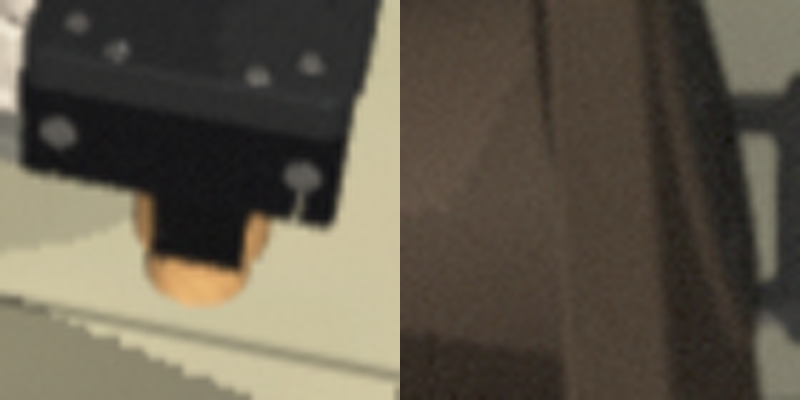

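It is held upright and centred, with the foot about 23 mm below the TCP. I carry it to hover over the load cup.

Emit:
move_arm(moves=[0.023,0.2995,0,0,0.023,0.2995,0,0,0.023,0.2995,0,0,0.023,0.2995,0,0,0.023,0.2995,0,0,0.023,0.2995,0,0,0.023,0.2995,0,0,0,0,0.2,0,0,0,0,0,0,0,0,0])

```text
t: 5.9
eef_pos: [476.5, -148.0, 142.3]
tcp_rot: [-3.141, 0.001, 0.001]
ft_force: [-0.3, 0.4, -0.7]
opening: 0.366
grip_force: 30.0
```

```bash
python3 - <<'E'
from h import *
s=monitor.state();P=np.array(s["eef_pos"]);print(np.round(P,1))
print("cup px if at 478.5,-148:",proj("side",[478.5,-148,71]),"foot bottom",proj("side",P-[0,0,23]))
shot("side",(270,100,370,175),8,"hov.png")
print(blobs(viewer.read_camera("side"),(5,60,50),(22,255,255),(295,100,345,170)))
E
```

```text
[ 476.5 -148.   142.3]
cup px if at 478.5,-148: [323.26253152 155.65651217] foot bottom [326.40081931 136.98654207]
[([327.3, 129.5], [318, 114, 20, 28, 257]), ([335.0, 156.4], [332, 152, 7, 11, 46])]
```

View pics/hov.png

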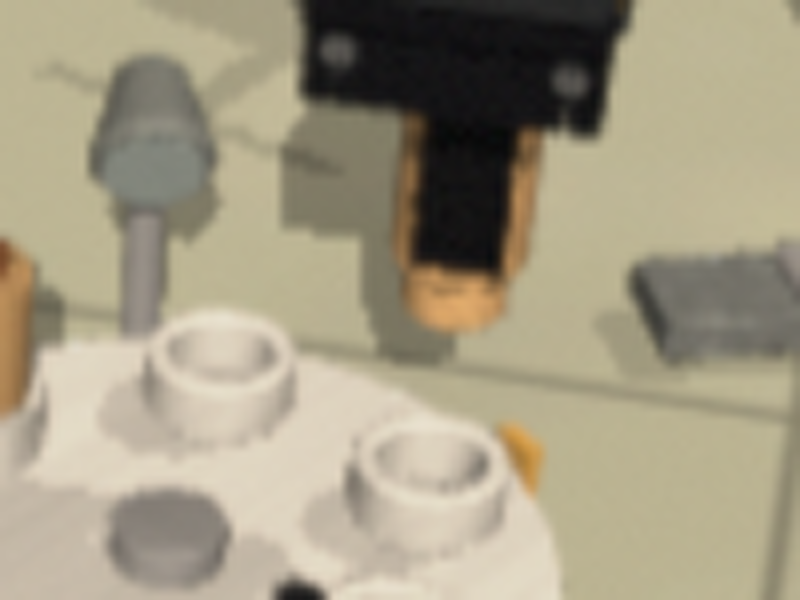

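```bash
python3 - <<'E'
from h import *
for q in((323.1,157.1),(323.1,156.4),(323.1,155.7)): print(np.round(plane("side",q,71),1))
c=plane("side",(323.1,156.7),71);th=np.linspace(0,2*np.pi,361)
for r in(15.1,21.5):
    e=np.array([proj("side",c+[r*np.cos(a),r*np.sin(a),0]) for a in th]); e=(e-[270,100]+.5)*8-.5; print(r,e.min(0),e.max(0))
P=np.array(monitor.state()["eef_pos"])
e=np.array([proj("side",P+[13*np.cos(a),13*np.sin(a),-23]) for a in th]); print("foot",((e-[270,100]+.5)*8-.5).min(0),((e-[270,100]+.5)*8-.5).max(0))
im=viewer.read_camera("side").astype(int)
for c in(321,323,325):print(c,im[146:172,c].sum(1)//3)
for r in(155,157,159):print(r,im[r,308:340].sum(1)//3)
print("foot col",im[130:148,326].tolist())
E
```

```text
[ 478.  -142.6   71. ]
[ 478.4 -145.2   71. ]
[ 478.8 -147.7   71. ]
15.1 [372.15414798 424.78141485] [484.60168588 490.20252356]
21.5 [348.39922542 411.31326277] [508.51975159 504.4762684 ]
foot [403.6905855  269.75454953] [503.63275426 324.44979419]
321 [160 166 168 183 204 207 213 217 202 202 203 201 197 188 188 205 217 207
 202 199 199 198 193 184 188 200]
323 [154 164 166 168 180 203 217 219 210 208 206 208 205 196 186 199 214 210
 204 203 204 205 198 188 197 209]
325 [150 164 166 166 168 181 207 218 207 205 205 203 201 192 168 178 212 214
 206 206 205 202 191 186 208 209]
155 [209 207 207 207 206 204 176 198 207 191 179 185 193 202 207 208 206 205
 201 195 185 187 199 203 177 134 129 143 155 162 169 171]
157 [207 207 208 208 206 189 176 198 194 170 175 184 196 201 207 208 207 203
 196 183 168 143 134 189 201 168 128 120 136 151 166 170]
159 [208 208 208 207 201 143 126 171 198 193 189 190 197 188 193 196 199 192
 182 170 148 140 161 199 206 195 176 139 138 159 168 171]
foot col [[22, 21, 20], [19, 17, 19], [32, 27, 25], [81, 61, 40], [152, 115, 72], [205, 155, 98], [220, 168, 107], [219, 167, 105], [218, 165, 104], [216, 165, 105], [197, 155, 104], [149, 134, 102], [131, 125, 102], [131, 126, 103], [143, 137, 112], [156, 149, 122], [162, 155, 127], [179, 172, 140]]
```

The cup mouth centre is at crop (428,456) and the foot bottom at (455,303). Relative to the held foot, the cup is at about (478.3,-146.3). I correct and come down to just above the rim.

Emit:
move_arm(moves=[0.012,-0.011,0,0,0,0,0.15,0,0,0,0.13,0,0,0,0,0,0,0,0,0])

```text
t: 6.68
eef_pos: [478.8, -146.8, 101.3]
tcp_rot: [3.141, -0.001, 0.001]
ft_force: [-0.5, 0.5, -0.6]
opening: 0.363
grip_force: 30.0
```

Emit:
move_arm(moves=[0,0,0.01,0,0,0,0.01,0,0,0,0,0])

```text
t: 7.05
eef_pos: [478.4, -146.8, 97.7]
tcp_rot: [3.141, -0.0, 0.001]
ft_force: [-0.4, 0.3, -1.3]
opening: 0.363
grip_force: 30.0
```

Emit:
move_arm(moves=[0,0,0.01,0,0,0,0.01,0,0,0,0,0])

```text
t: 7.42
eef_pos: [478.3, -146.8, 94.5]
tcp_rot: [-3.142, 0.0, 0.001]
ft_force: [-0.4, 0.3, -0.6]
opening: 0.361
grip_force: 30.0
```

Emit:
move_arm(moves=[0,0,0.008,0,0,0,0,0])

```text
t: 7.68
eef_pos: [478.4, -146.8, 93.4]
tcp_rot: [3.142, 0.0, 0.001]
ft_force: [-0.0, 0.1, 0.0]
opening: 0.358
grip_force: 30.0
```

Emit:
move_arm(moves=[0,0,0.008,0,0,0,0,0])

```text
t: 7.92
eef_pos: [478.4, -146.8, 92.1]
tcp_rot: [3.142, 0.0, 0.001]
ft_force: [0.9, -0.1, -0.5]
opening: 0.361
grip_force: 30.0
```

Emit:
move_arm(moves=[0,0,0.008,0,0,0,0,0])

```text
t: 8.18
eef_pos: [478.4, -146.8, 91.0]
tcp_rot: [3.142, 0.0, 0.001]
ft_force: [-0.3, -0.1, -0.6]
opening: 0.364
grip_force: 30.0
```

Emit:
move_arm(moves=[0,0,0.008,0,0,0,0.008,0,0,0,0,0])

```text
t: 8.55
eef_pos: [478.4, -146.8, 88.5]
tcp_rot: [3.142, 0.0, 0.001]
ft_force: [-0.1, 1.1, -1.2]
opening: 0.36
grip_force: 30.0
```

Emit:
move_arm(moves=[0,0,0.008,0,0,0,0,0])

```text
t: 8.8
eef_pos: [478.4, -146.8, 87.4]
tcp_rot: [3.142, 0.0, 0.001]
ft_force: [-0.3, 0.4, -1.4]
opening: 0.366
grip_force: 30.0
```

Emit:
move_arm(moves=[0,0,0.008,0,0,0,0,0])

```text
t: 9.05
eef_pos: [478.4, -146.8, 86.2]
tcp_rot: [3.142, -0.0, 0.001]
ft_force: [-0.2, -0.1, -0.8]
opening: 0.362
grip_force: 30.0
```

In the bore with no side force. On, gently, to the spring ball.

Emit:
move_arm(moves=[0,0,0.01,0,0,0,0,0])

```text
t: 9.3
eef_pos: [478.5, -146.8, 84.6]
tcp_rot: [3.142, -0.0, 0.001]
ft_force: [1.2, 0.0, -1.2]
opening: 0.363
grip_force: 30.0
```

Emit:
move_arm(moves=[0,0,0.01,0,0,0,0,0])

```text
t: 9.55
eef_pos: [478.4, -146.8, 83.1]
tcp_rot: [3.142, -0.0, 0.001]
ft_force: [1.8, 0.3, -1.2]
opening: 0.362
grip_force: 30.0
```

Emit:
move_arm(moves=[0,0,0.008,0,0,0,0,0])

```text
t: 9.8
eef_pos: [478.4, -146.8, 81.9]
tcp_rot: [3.142, 0.0, 0.001]
ft_force: [0.9, 1.2, -1.0]
opening: 0.362
grip_force: 30.0
```

Emit:
move_arm(moves=[0,0,0.007,0,0,0,0,0])

```text
t: 10.05
eef_pos: [478.4, -146.8, 80.9]
tcp_rot: [3.142, 0.0, 0.001]
ft_force: [1.6, -0.1, -1.0]
opening: 0.366
grip_force: 30.0
```

Emit:
move_arm(moves=[0,0,0.007,0,0,0,0,0])

```text
t: 10.3
eef_pos: [478.4, -146.8, 79.8]
tcp_rot: [3.142, -0.0, 0.001]
ft_force: [2.2, 0.5, -1.7]
opening: 0.365
grip_force: 30.0
```

Emit:
move_arm(moves=[0,0,0.005,0,0,0,0,0])

```text
t: 10.55
eef_pos: [478.4, -146.8, 79.1]
tcp_rot: [3.142, -0.0, 0.001]
ft_force: [2.8, 0.6, -0.5]
opening: 0.362
grip_force: 30.0
```

Before the last millimetres, a look: no ball force yet, and a little side force.

```bash
python3 - <<'E'
from h import *
print(monitor.state()["ft_force"])
shot("side",(280,110,360,170),10,"in.png")
E
```

```text
[ 2.77889591  0.55572995 -0.53693921]
```

View pics/in.png

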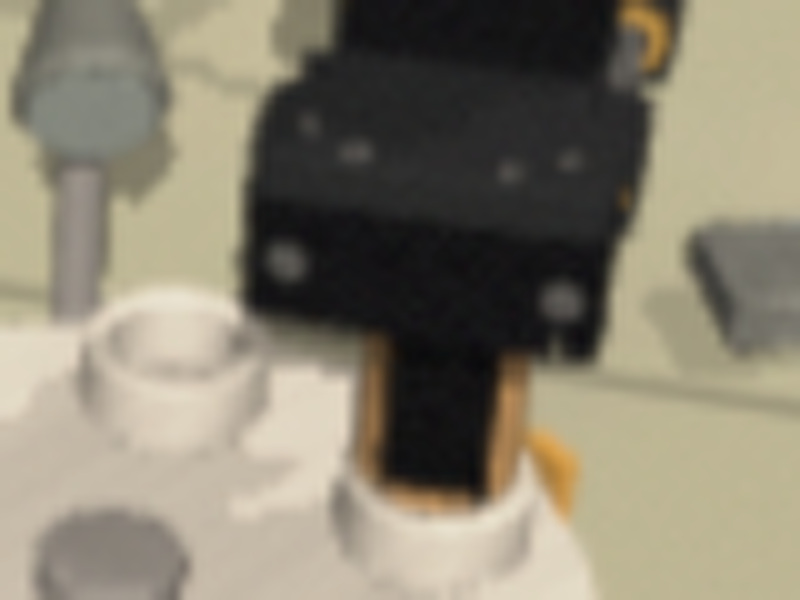

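The foot is in the bore and the shoulder is just above the rim, at crop (430,500). Pressing on.

Emit:
move_arm(moves=[0.004,0,0.006,0,0,0,0,0])

```text
t: 10.85
eef_pos: [478.8, -146.8, 78.3]
tcp_rot: [3.142, 0.0, 0.001]
ft_force: [-0.8, 0.7, 1.9]
opening: 0.365
grip_force: 30.0
```

Emit:
move_arm(moves=[0,0,0.006,0,0,0,0,0])

```text
t: 11.1
eef_pos: [478.8, -146.8, 78.2]
tcp_rot: [3.141, -0.0, 0.001]
ft_force: [-4.1, 1.6, 15.3]
opening: 0.365
grip_force: 30.0
```

Emit:
move_arm(moves=[0,0,0.005,0,0,0,0,0])

```text
t: 11.35
eef_pos: [478.8, -146.8, 78.1]
tcp_rot: [3.141, -0.001, 0.001]
ft_force: [-6.9, 2.1, 25.7]
opening: 0.362
grip_force: 30.0
```

Hard contact at the predicted home height (TCP 78). I ease the force off and check.

Emit:
move_arm(moves=[-0.003,0,-0.009,0,0,0,0,0])

```text
t: 11.6
eef_pos: [478.6, -146.9, 78.2]
tcp_rot: [3.141, -0.0, 0.001]
ft_force: [-1.5, 1.1, 9.4]
opening: 0.365
grip_force: 30.0
```

```bash
python3 - <<'E'
from h import *
s=monitor.state();P=np.array(s["eef_pos"]);print(np.round(P,2),np.round(s["ft_force"],1))
im=viewer.read_camera("side").astype(int)
for c in(321,323,325):print(c,im[153:172,c].tolist())
th=np.linspace(0,2*np.pi,361)
for z in(71,72,74):
    e=np.array([proj("side",[P[0]+18*np.cos(a),P[1]+18*np.sin(a),z]) for a in th]);print(z,"shoulder front row",e[:,1].max())
E
```

```text
[ 478.6  -146.85   78.25] [-1.5  1.1  9.4]
321 [[19, 19, 17], [21, 20, 21], [22, 20, 22], [21, 21, 20], [22, 21, 22], [37, 30, 25], [92, 72, 49], [158, 128, 95], [203, 180, 151], [224, 213, 192], [223, 213, 192], [220, 207, 188], [218, 204, 185], [217, 204, 184], [218, 205, 185], [212, 199, 180], [200, 188, 170], [206, 194, 175], [218, 205, 186]]
323 [[20, 19, 19], [21, 21, 21], [19, 19, 19], [22, 21, 21], [21, 20, 20], [27, 24, 22], [67, 52, 37], [139, 111, 80], [204, 179, 148], [227, 217, 196], [225, 216, 195], [221, 210, 190], [221, 209, 189], [221, 210, 189], [221, 210, 190], [216, 203, 184], [204, 192, 174], [215, 202, 183], [226, 216, 195]]
325 [[22, 20, 21], [18, 19, 19], [18, 17, 17], [18, 18, 19], [18, 17, 17], [21, 20, 20], [51, 41, 31], [127, 103, 75], [202, 176, 146], [229, 219, 198], [228, 220, 200], [222, 212, 191], [222, 211, 190], [221, 211, 190], [220, 209, 189], [208, 195, 177], [203, 191, 171], [225, 215, 194], [226, 217, 196]]
71 shoulder front row 160.86943693811864
72 shoulder front row 160.4906712361743
74 shoulder front row 159.7315675052407
```

Emit:
move_arm(moves=[0,0,0,0,0,0,0,0,0,0,0,0,0,0,0,0], claw=60)

```text
t: 12.15
eef_pos: [478.5, -146.8, 77.9]
tcp_rot: [3.142, 0.0, 0.001]
ft_force: [-0.5, -0.3, 0.5]
opening: 0.627
grip_force: 0.0
```

Emit:
move_arm(moves=[0,0,-0.3,0,0,0,-0.4,0,0,0,-0.3,0,0,0,0,0])

```text
t: 12.65
eef_pos: [479.6, -147.2, 231.0]
tcp_rot: [3.139, -0.006, 0.001]
ft_force: [0.2, -0.1, -1.4]
opening: 0.631
grip_force: 0.0
```

```bash
python3 - <<'E'
from h import *
s=monitor.state();print(np.round(s["eef_pos"],1),np.round(s["ft_force"],1))
im=viewer.read_camera("side");im2=viewer.read_camera("top")
M=np.hstack([cv2.resize(im[90:200,270:370],(400,440),interpolation=2),cv2.resize(im2[150:260,280:380],(400,440),interpolation=2)])
cv2.imwrite("pics/rel.png",M[:,:,::-1])
print(blobs(im,(5,70,50),(22,255,255),(295,110,345,175)))
th=np.linspace(0,2*np.pi,361)
for z in(71,111):
  e=np.array([proj("side",[478.6+18*np.cos(a),-146.8+18*np.sin(a),z]) for a in th]);print(z,(e.min(0)),e.max(0))
E
```

```text
[ 479.6 -147.2  231. ] [ 0.2 -0.1 -1.4]
[([325.2, 133.4], [324, 130, 4, 8, 18]), ([325.1, 149.1], [315, 132, 24, 30, 434])]
71 [314.78131364 151.17680171] [331.50111288 160.88339284]
111 [316.32976059 135.78834383] [333.52393976 145.31297051]
```

View pics/rel.png

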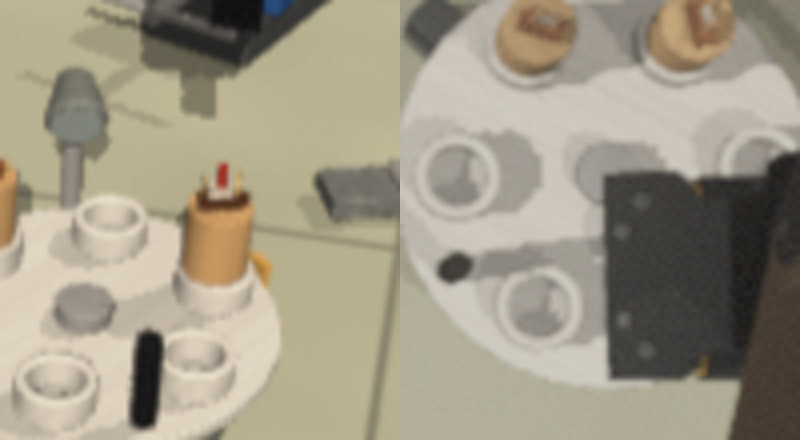

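The steamer is upright with its shoulder on the rim, matching the schooners' seating, at crop (218,280). Next I go over the post with the tool turned to its tangent, then cage it loosely.

Emit:
move_arm(moves=[0.034,-0.26,0,0,0.034,-0.26,0,0,0.034,-0.26,0,0,0,0,0.2,0.111,0,0,0.2,0.111,0,0,0,0.111,0,0,0,0.111,0,0,0,0.111,0,0,0,0])

```text
t: 13.88
eef_pos: [493.2, -29.7, 166.6]
tcp_rot: [3.14, 0.002, -0.87]
ft_force: [0.1, -0.2, 0.1]
opening: 0.633
grip_force: 0.0
```

```bash
python3 - <<'E'
from h import *
s=monitor.state();P=np.array(s["eef_pos"]);print(np.round(P,1),np.round(s["joints"],2),np.round(np.degrees(s["tcp_rot"]),1))
im=viewer.read_camera("side")
print("post",blobs(im,(0,0,0),(180,255,60),(290,150,330,215),5),"pred",proj("side",[495,-30.5,108]),proj("side",[495,-30.5,53]))
cv2.imwrite("pics/p.png",cv2.resize(im[90:215,250:370,::-1],None,fx=4,fy=4,interpolation=2))
E
```

```text
[493.2 -29.7 166.6] [-0.19  0.37  1.93 -0.    0.85  2.25] [ 1.799e+02  1.000e-01 -4.990e+01]
post [([296.2, 152.0], [293, 150, 6, 6, 25]), ([306.2, 184.4], [303, 173, 7, 24, 122])] pred [306.74422238 172.95139212] [304.83166582 194.59536852]
```

View pics/p.png

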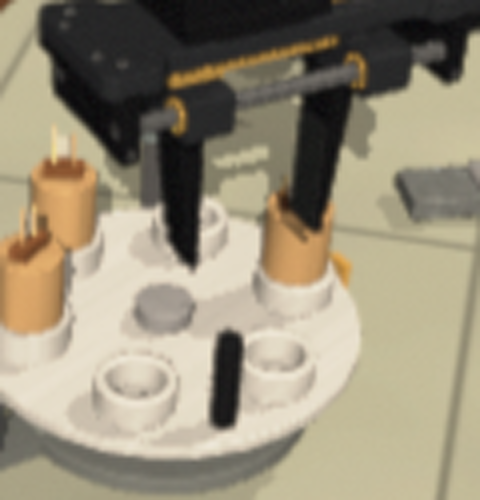

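The fingers straddle the post, which stands at crop (227,380) and hasn't moved. I go down and close loosely to 18 mm.

Emit:
move_arm(moves=[0.009,-0.005,0.3,0,0,0,0.2,0,0,0,0.075,0,0,0,0,0])

```text
t: 14.42
eef_pos: [495.1, -30.3, 81.4]
tcp_rot: [3.141, 0.001, -0.87]
ft_force: [-0.2, 0.7, 0.6]
opening: 0.63
grip_force: 0.0
```

Emit:
move_arm(moves=[0,0,0,0,0,0,0,0,0,0,0,0,0,0,0,0], claw=18)

```text
t: 14.92
eef_pos: [495.3, -30.4, 82.0]
tcp_rot: [-3.141, -0.001, -0.871]
ft_force: [-0.5, -0.5, 0.8]
opening: 0.267
grip_force: 0.0
```

Emit:
move_arm(moves=[0,0,0,0,0,0,0,0,-0.005,0.039,0,-0.0406,-0.005,0.039,0,-0.0406,-0.005,0.039,0,-0.0406,-0.005,0.039,0,-0.0406,-0.005,0.039,0,-0.0406,-0.005,0.039,0,-0.0406,-0.005,0.039,0,-0.0406,-0.005,0.039,0,-0.0406])

```text
t: 16.18
eef_pos: [463.4, -63.7, 81.8]
tcp_rot: [-3.141, -0.002, -0.359]
ft_force: [4.3, 4.0, -2.2]
opening: 0.19
grip_force: 2.5
```

```bash
cat > w.py <<'E'
from h import *
A=np.array([542.5,-109.3])
def rep():
    s=monitor.state();P=np.array(s["eef_pos"]);d=P[:2]-A
    print("tcp",np.round(P,1),"yaw",round(np.degrees(s["tcp_rot"][2]),1),"ang",round(np.degrees(np.arctan2(d[1],d[0]))%360,1),"r",round(np.hypot(*d),1),"f",np.round(s["ft_force"],1),"op",round(s["opening"]*95.1,1))
    im=viewer.read_camera("side");h=cv2.cvtColor(im,cv2.COLOR_RGB2HSV);m=cv2.inRange(h,(0,140,90),(4,255,255));m[:, :285]=0;m[:80]=0;m[200:]=0;m[:,360:]=0
    v=np.argwhere(m);print("red",v.mean(0)[::-1] if len(v) else None,len(v));return im
E
python3 -c "from w import *;rep()"
```

```text
tcp [463.4 -63.7  81.8] yaw -20.6 ang 150.0 r 91.3 f [ 4.3  4.  -2.2] op 18.1
red None 0
```

Emit:
move_arm(moves=[-0.005,0.039,0,-0.0406,-0.005,0.039,0,-0.0406,-0.005,0.039,0,-0.0406,-0.005,0.039,0,-0.0406,-0.005,0.039,0,-0.0406,-0.005,0.039,0,-0.0406,-0.005,0.039,0,-0.0406,0,0,0,0])

```text
t: 17.23
eef_pos: [450.5, -102.9, 81.7]
tcp_rot: [3.142, 0.0, 0.084]
ft_force: [0.0, 0.0, -0.1]
opening: 0.191
grip_force: 0.0
```

```bash
python3 -c "
from w import *
im=rep()
print([np.round(proj('side',[A[0]+75*np.cos(np.radians(a)),A[1]+75*np.sin(np.radians(a)),131]),1) for a in (-110,-90,-76)])"
```

```text
tcp [ 450.5 -102.9   81.7] yaw 4.8 ang 176.0 r 92.2 f [ 0.   0.  -0.1] op 18.2
red [301.  121.5] 6
[array([310.6, 121.8]), array([299.3, 119.1]), array([290.9, 118.5])]
```

Emit:
move_arm(moves=[-0.005,0.039,0,-0.0406,-0.005,0.039,0,-0.0406])

```text
t: 17.52
eef_pos: [450.5, -114.2, 81.7]
tcp_rot: [-3.141, -0.0, 0.213]
ft_force: [3.1, 4.9, -0.3]
opening: 0.189
grip_force: 2.4
```

Emit:
move_arm(moves=[-0.005,0.039,0,-0.0406,0,0,0,0])

```text
t: 17.77
eef_pos: [450.8, -120.5, 81.7]
tcp_rot: [-3.142, 0.0, 0.275]
ft_force: [-1.0, -0.7, 0.7]
opening: 0.189
grip_force: 0.0
```

```bash
python3 -c "
from w import *
rep()"
```

```text
tcp [ 450.8 -120.5   81.7] yaw 15.8 ang 186.9 r 92.3 f [-1.  -0.7  0.7] op 17.9
red [294.6 120.5] 10
```

Emit:
move_arm(moves=[-0.005,0.039,0,-0.0406,-0.0025,0.0195,0,-0.02,0,0,0,0])

```text
t: 18.2
eef_pos: [452.3, -129.0, 81.7]
tcp_rot: [-3.141, 0.0, 0.37]
ft_force: [-0.9, 3.6, 0.4]
opening: 0.187
grip_force: 1.2
```

```bash
python3 -c "
from w import *
rep()"
```

```text
tcp [ 452.3 -129.    81.7] yaw 21.2 ang 192.3 r 92.4 f [-0.9  3.6  0.4] op 17.8
red [291.625 120.   ] 8
```

Emit:
move_arm(moves=[0,0,0,0,0,0,0,0,0,0,0,0,0,0,0,0,0,0,-0.3,0,0,0,-0.4,0,0,0,-0.3,0], claw=45)

```text
t: 19.12
eef_pos: [452.4, -129.3, 234.1]
tcp_rot: [3.14, -0.001, 0.372]
ft_force: [1.2, -0.0, -0.1]
opening: 0.475
grip_force: 0.0
```

Emit:
move_arm(moves=[-0.1,-0.37,0,0,-0.1,-0.37,0,0,-0.1,-0.37,0,0,-0.1,-0.37,0,0,0,0,0,0])

```text
t: 19.75
eef_pos: [313.7, 57.8, 231.9]
tcp_rot: [3.141, -0.0, 0.376]
ft_force: [0.6, -0.1, -0.4]
opening: 0.474
grip_force: 0.0
```

```bash
python3 -c "
from w import *
im=rep();t=viewer.read_camera('top')
M=np.hstack([cv2.resize(im[80:200,260:360],(400,480),interpolation=2),cv2.resize(t[130:250,280:380],(400,480),interpolation=2)])
cv2.imwrite('pics/end.png',M[:,:,::-1])
print(proj('top',[*A,65]),blobs(t,(5,70,50),(22,255,255),(340,150,400,250)),blobs(im,(5,70,50),(22,255,255),(270,100,325,170)),'post',blobs(t,(0,0,0),(180,255,70),(280,190,345,245),5))
for a in(-86,-81,-76,-71):
  q=[A[0]+75*np.cos(np.radians(a)),A[1]+75*np.sin(np.radians(a))]
  print(a,proj('top',q+[105]),proj('side',q+[91]))"
```

```text
tcp [313.7  57.8 231.9] yaw 21.6 ang 143.9 r 283.3 f [ 0.6 -0.1 -0.4] op 45.1
red [291.625 120.   ] 8
[332.13833964 193.18428473] [([372.2, 182.7], [361, 173, 24, 20, 336]), ([371.7, 235.5], [367, 232, 11, 8, 53])] [([291.1, 134.8], [283, 121, 17, 27, 368]), ([291.3, 165.6], [283, 157, 18, 13, 118])] post [([342.2, 238.4], [340, 236, 5, 6, 25])]
-86 [375.42010772 188.0927448 ] [295.90009688 134.42098347]
-81 [374.90857716 184.67245659] [292.97790229 134.17337238]
-76 [374.10193041 181.3058569 ] [290.04508751 134.06487795]
-71 [373.00704513 178.01815588] [287.12013984 134.09602144]
```

View pics/end.png

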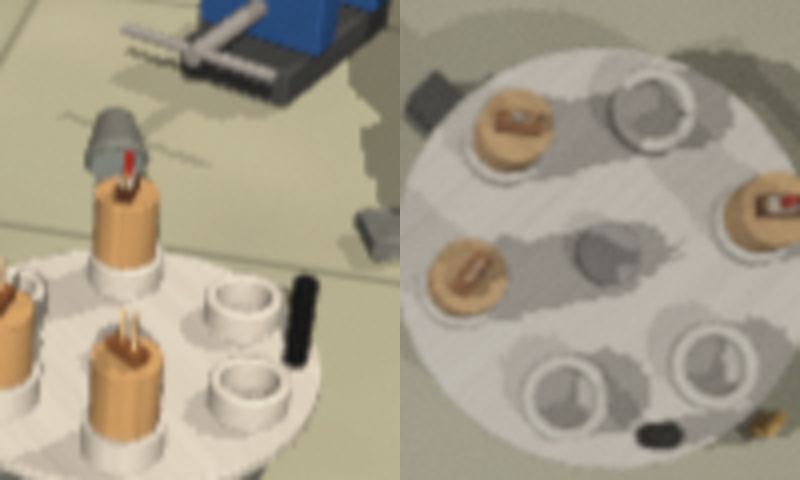

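The steamer stands upright in its cup in front of the lamp, at crop (127,225) in the side view and (775,212) in the top view. It is at about -78° against the true -76°, roughly 3 mm off. The arm is clear, so I hand it in.

```bash
python3 -c "
from cell import order
print(order.job_done())"
```

```text
the job is handed in; nothing more can be done
None
```

I handed the job in with the steamer pressed home in its cup and turned one click to about 3 mm short of the lamp place; my last press briefly reached about 26 N, over the 20 N you asked for but under the roughly 30 N failure limit, and the hand-in returned no verdict.

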